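# Open the push-and-turn cap of the bench solvent can

## Robot

A 6-joint arm with a two-finger parallel gripper is mounted at the origin on the work surface. World frame = base frame: x ahead of the robot, y to its left, z up, the work surface at z = 0. Lengths are in m, angles in rad, forces in N, time in s.
With the tool pointing down it reaches from about 0.25 to 0.775 m from the base axis. Payload 4 kg.
Tool frame: the origin (TCP) lies at the very end of the fingers, on their centre line; the grasp point (between the pads) lies tcp_to_grasp behind it (tcp_to_grasp is the distance from the TCP to the grasp point, in m); z points along the fingers, y is the direction in which the jaws open and shut (so a half turn about z gives the same grasp; the last joint's range is limited). The gripper opens to 94 mm and grips with 3 to 60 N. Pads are 16 mm wide; open, the fingers measure 119 mm over their backs; the gripper's body (75 mm by 177 mm) begins 78 mm behind the grasp point.
Start: joints at [1.066, 0.087, 1.371, -0, 1.684, -0.103], TCP at [0.215, 0.506, 0.206] pointing down, gripper open.
Joint ranges: [-3.1, 3.1], [-0.76, 2.03], [0.27, 2.55], [-1.08, 4.22], [0.17, 2.65], [-2.57, 2.57]. Speed limits (rad/s): [2.79, 2.79, 3.14, 3.14, 3.14, 3.14].

## Interface

Orientations are given as [roll, pitch, yaw] about the fixed x, y, z axes, in that order (R = Rz(yaw) Ry(pitch) Rx(roll)).
In Python, from bench import * gives the robot as it stands.
- The arm moves only by the tool play_rows, never from a script. Its argument "rows" is a list of rows, each a list of 3 entries, a list of its own where there are three numbers: the finger opening in cm, from 0 to 9.4, then the shift along the world's x, y, z in cm, then the turn, a rotation vector about the world's x, y, z in rad. A call has 1 to 8 rows; each row is the pose to reach, as a shift and turn from the pose commanded when the call began; what a row does not reach only later rows make up. A row lasts 1/12 s, in which the tool goes at most 41.7 mm and 7.16 degrees, less where a joint would pass 70% of its speed; a pose out of reach is approached as far as the arm can. A call with a gripper value outside its range is refused whole. The fingers move at their own pace and stop on an object; the grip force is fixed at half the most. Time passes only in rows, so rows that repeat a pose let the fingers close. It gives the time, the measured TCP pose, the force and the opening at its end, in the units of the state.
- get_obs(): the state, without advancing time (a new reading comes with each control period).
- snapshot(name): name is "side" or "top"; returns a dict with "pixels" (480x640x3 uint8, red, green, blue), "fx", "fy", "cx", "cy" (pixels), "dist_coeffs" ([k1, k2, p1, p2, k3] as OpenCV has them; the pictures are not rectified), "rvec" (rotation vector, rad) and "tvec" (3), from world to camera coordinates, as OpenCV has them. Camera axes: x right, y down, z forward; pixel columns grow to the right and rows downward; lengths in m; the calibration is good to about 2 mm. A picture is of the moment at which its call begins. There is no depth.
- close_job(): hands the job in, once; it reports no verdict.
Trained networks look in the newest picture that a camera, given by its name, has taken for a name from the list of things; names that differ only in an ending like _2 or _b are one class to them, and where a whole thing is asked for, a point or a joint stands for the part that bears it (a point fixed in the world has none). Each returns a list of dicts, best first, with "confidence" (0 to 1); they miss things now and then, are a little off and sometimes report something else, mostly with a low value. They report only what shows in the picture. A call takes as long as a camera call. They do not tell look-alikes from the thing itself.
- silhouettes(camera, label): "mask" (480x640 bool, what is visible of it) and "point" ([row, column] in pixels, amid what is visible of it).
The state is a dict: "time": time; "joint_positions": joint angles; "qvel": joint speeds; "joint_torque": joint torques, N m; "tool_pos": TCP position; "ee_rot": TCP orientation; "wrist_force": force on the tool from outside, world axes, zero at the start; "wrist_torque": the same for the moment, N m; "width": finger opening in m.
Only numpy, scipy, OpenCV 4.12 (cv2) and the standard library are available. Lean on these libraries where they do the work, as an engineer would, in place of code of your own. Each camera call takes 0.05 s, during which the arm holds its last target. There are 200 camera calls.

## Task

Open the clamped solvent can on the packing bench: press its red child-resistant cap straight down to the firm stop, keep it pressed while you turn it about a quarter turn counter-clockwise (seen from above) until it is free, then lift it off and set it down gently, top side up, in the middle of the steel tray. Press firmly but do not crush the cap or force it round while it is locked, and leave the things around it alone.

Things in the scene. Friction and masses are not known exactly. Their poses are not given: they have to be found in the camera images.
- cap_center (a point): Red eight-sided child-resistant cap, 38 mm high, 48 mm across flats (52 over corners), flats 20 mm wide, 60 g, hollow, open below. Point on its axis 19 mm above its underside; z up through its top, x along the white bar on its top and square to one pair of flats (the other pairs every 45 degrees). It starts locked on the can's neck; fingers have room all round it.
- cap: The same cap, origin on its axis at its underside. To open: press straight down to a firm stop, keep it pressed, turn counter-clockwise seen from above. Locked, it turns only 3 degrees; it can turn only within the last 1.5 mm above the stop. Free from 76 to 135 degrees of turn: there it is pushed up to 7 mm above the locked height and comes straight up; lift it 45 mm to clear the neck.
- can_neck (a point): On the can's axis at the locked cap's underside; z up, x where the locked cap's x points (within 3 degrees). A spring disc pushes the cap up: 4 N locked, 0.3 N more per mm. The firm stop lies 4 to 16 mm below the locked height, unseen, different from can to can: spring 5 to 9 N there, then force rises steeply. 12 to 17 N is right; over 35 N of pressing, or of twisting against the lock, breaks the cap.
- can: Solvent can: bare metal cylinder with a yellow band, 90 mm across, in a dark steel holder with a 120 mm square foot; fixed. Origin on the bench under its axis. The locked cap's underside is 130 mm up, the can's sloping shoulder ends 20 mm below that; the bare neck with its sprung disc rises to 169 mm.
- tray: Square bare steel tray for the cap, 170 mm outside, fixed. Origin on the bench under its centre; rim 4 mm thick, 9 mm above the bench.
- tray_floor (a point): Middle of the tray's floor, 5 mm above the bench; the rim stands 4 mm above this floor. z up, x and y along its sides.
- ferrule_a_center (a point): Bystander: one gold metal sleeve standing upright, 22 mm across, 36 mm high; point at its centre. Stands between can and tray.
- ferrule_b_center (a point): Bystander: a second gold sleeve like the first, farther from the robot; point at its centre.
- cards: Bystander: pile of blank cream and red cards, 130 x 90 x 25 mm; origin under its centre.
- basket: Bystander: cream plastic basket, 140 x 110 x 60 mm, empty; origin under its centre.
There are look-alikes about, which are no part of the job. There is more than one size of the cap; the job needs the largest.

How it is judged:
On the way, in this order (a step that is already met when the one before it is completed fails the run):
1. the cap, still on the neck, is turned more than 60 degrees from locked (angle between the x axis of cap_center and the x axis of can_neck, either way round above 1.05 rad and horizontal distance between cap_center and can_neck below 0.006 m and z of cap_center in the frame of can_neck below 0.028 m), for 0.1 s.
2. the cap is lifted clear of the neck (z of cap_center in the frame of can_neck above 0.045 m), for 0.1 s.
At the end, for the whole second after the job is handed in: The cap stands top side up (within 6 degrees) and still on the floor of the steel tray, its axis within 30 mm of the tray's middle, released (horizontal distance between cap_center and tray_floor below 0.03 m and z of cap_center in the frame of tray_floor between 0.015 and 0.023 m and angle between cap_center's own z axis and vertical below 0.1 rad and linear speed of cap below 0.02 m/s and angular speed of cap below 0.2 rad/s); the robot touches nothing.
It fails at once if the cap is pressed, pulled or twisted against the can with more than 35 N (contact force between cap and can above 35 N).
It fails at once if the cap is pressed on the tray with more than 60 N (contact force between cap and tray above 60 N).
It fails at once if the cap is dropped: away from the can it moves faster than 0.3 m/s while the fingers do not touch it (linear speed of cap above 0.3 m/s and contact force between cap and the fingers below 0.05 N and horizontal distance between cap_center and can_neck above 0.05 m).
It fails at once if a gold sleeve is moved more than 15 mm (distance of any of ferrule_a_center, ferrule_b_center from where it was at the start of the episode above 0.015 m).
It fails at once if the cards or the basket are moved more than 15 mm (distance of any of cards, basket from where it was at the start of the episode above 0.015 m).
It also fails if it takes over 67 s, if anything falls off the work surface, if the arm or the gripper's body presses on something with over 40 N, if the wrist force passes 120 N, or if a joint passes its speed limit or range.

## Working session

There is one attempt and no reset: what is moved stays moved. The work goes in short steps, Python scripts to look and compute and a tool call to move; the robot and the scene stay as the last step left them, time stands still between calls to the robot, and variables do not carry over. Pictures are saved under pics/ and viewed, about 8 in all and at most 12, crops included, and the job is handed in when it is done.

Besides the shell and the picture viewer there is one more tool, called after "Emit:" by a JSON object that holds its "name" and its "arguments". play_rows: Moves the arm, as the interface text tells. Its arguments: {"type":"object","properties":{"rows":{"type":"array"}},"required":["rows"]}

```bash
ls; mkdir -p pics
python3 - <<'E'
from bench import *
import cv2
o=get_obs(); print(o)
for n in ("side","top"):
    s=snapshot(n); cv2.imwrite(f"pics/{n}0.png",s["pixels"][:,:,::-1])
    print(n,{k:v for k,v in s.items() if k!="pixels"})
    for l in ("cap","can","tray","ferrule_a_center","cards","basket"):
        print(l,[(round(d["confidence"],2),[round(float(x)) for x in d["point"]],int(d["mask"].sum())) for d in silhouettes(n,l)])
E
```

```text
pics
{'time': 0.0, 'joint_positions': array([ 1.06587981e+00,  8.79710439e-02,  1.37222133e+00, -4.94127159e-05,
        1.68357166e+00, -1.03101195e-01]), 'qvel': array([-6.73945437e-04, -6.60604803e-04, -9.96672971e-04, -2.19743214e-04,
       -3.10040845e-05, -1.00707517e-03]), 'joint_torque': array([-3.17904305e-04, -3.40186751e+01, -3.02425110e+01,  7.20162713e-02,
        3.30462470e-02, -1.71196853e-04]), 'tool_pos': array([0.2148619 , 0.50571785, 0.20431209]), 'ee_rot': array([-3.13942774e+00, -1.74626070e-04,  2.73977163e+00]), 'wrist_force': array([-0.1293541 , -0.18128848, -0.26200529]), 'wrist_torque': array([-0.02632023,  0.00642134,  0.05849839]), 'width': 0.09380732938070381}
side {'fx': 500.2009745577135, 'fy': 500.2009745577135, 'cx': 321.5252331514368, 'cy': 236.4703939885541, 'dist_coeffs': array([-0.0152539,  0.       ,  0.       ,  0.       ,  0.       ]), 'rvec': array([ 0.37390899, -2.75144386,  1.22936824]), 'tvec': array([0.5076465 , 0.18643024, 1.08294748])}
cap [(0.83, [164, 349], 379), (0.64, [221, 400], 210), (0.53, [238, 337], 231)]
can [(0.68, [207, 347], 1977), (0.47, [165, 350], 396)]
tray [(0.98, [346, 262], 5917)]
ferrule_a_center [(0.67, [276, 356], 169)]
cards [(0.73, [442, 213], 4498)]
basket [(0.85, [159, 366], 1269)]
top {'fx': 469.14743718539876, 'fy': 469.14743718539876, 'cx': 319.7661233788693, 'cy': 240.85740881207897, 'dist_coeffs': array([-0.05107413,  0.        ,  0.        ,  0.        ,  0.        ]), 'rvec': array([ 2.20043055, -2.19163008,  0.0803954 ]), 'tvec': array([-0.02462529,  0.53873728,  1.42591712])}
cap [(0.6, [242, 404], 300), (0.6, [245, 351], 103), (0.32, [218, 170], 1301)]
can [(0.6, [268, 317], 7), (0.57, [249, 394], 1133), (0.24, [242, 406], 309)]
tray [(0.63, [224, 242], 2961)]
ferrule_a_center [(0.63, [269, 316], 29), (0.6, [241, 404], 286)]
cards [(0.64, [215, 172], 1348), (0.23, [194, 312], 58)]
basket [(0.59, [238, 455], 1921)]
```

View pics/side0.png

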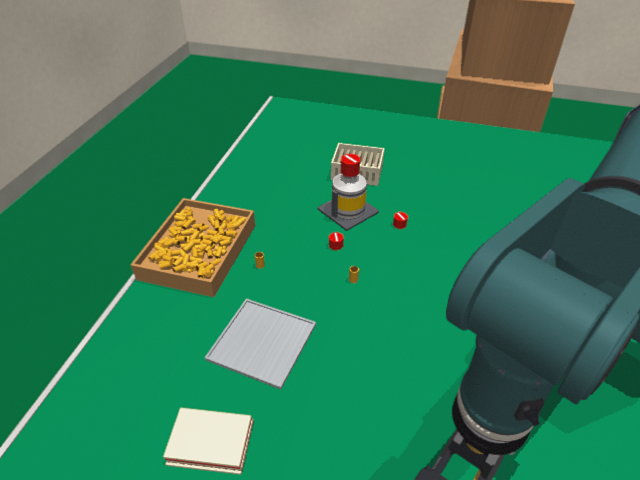

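View pics/top0.png

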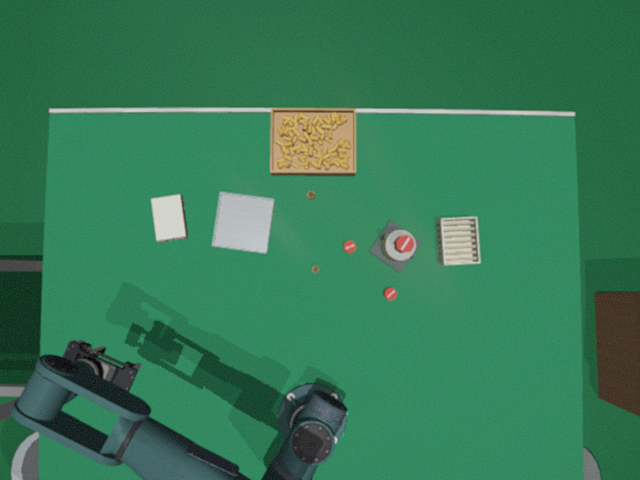

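The real cap is the one on the can: side (350,164) / top (404,243). The look-alikes are the smaller loose caps at side (400,220) and (336,240), top (391,294) and (350,246). Next I'll take a close crop and fit the pose from both views.

```bash
cat > h.py <<'E'
from bench import *
import numpy as np, cv2
from scipy.optimize import least_squares, minimize
def cam(n):
    s=snapshot(n); s["K"]=np.array([[s["fx"],0,s["cx"]],[0,s["fy"],s["cy"]],[0,0,1.]]); return s
def proj(s,P): return cv2.projectPoints(np.asarray(P,float).reshape(-1,1,3),s["rvec"],s["tvec"],s["K"],s["dist_coeffs"])[0].reshape(-1,2)
def tri(ss,px,z=None):
    f=lambda p: np.concatenate([proj(s,p)[0]-q for s,q in zip(ss,px)])
    r=least_squares(f,[0.5,0,0.05]); return r.x,np.abs(r.fun).max()
def onz(s,q,z):
    r=least_squares(lambda p: proj(s,[p[0],p[1],z])[0]-q,[0.5,0]); return r.x
def redmask(s,c,r=28):
    p=s["pixels"].astype(int); m=(p[...,0]>110)&(p[...,1]<70)&(p[...,2]<70)
    m=m.astype(np.uint8); w=np.zeros_like(m); w[c[1]-r:c[1]+r,c[0]-r:c[0]+r]=1
    return m*w
def octa(x,y,z,yaw,h=.038):
    a=yaw+np.pi/8+np.arange(8)*np.pi/4; R=.026
    return np.array([[x+R*np.cos(t),y+R*np.sin(t),zz] for zz in (z,z+h) for t in a])
def bar(s,c,r=16):
    p=s["pixels"].astype(int)[c[1]-r:c[1]+r,c[0]-r:c[0]+r]
    return p
E
python3 - <<'E'
from h import *
S=cam("side");T=cam("top")
crop=[cv2.resize(s["pixels"][c[1]-30:c[1]+30,c[0]-32:c[0]+32,::-1],(384,360),interpolation=cv2.INTER_CUBIC) for s,c in ((S,(350,168)),(T,(404,243)))]
cv2.imwrite("pics/crop.png",np.hstack(crop))
out=[]
for s,c in ((S,(350,164)),(T,(404,243))):
    p=s["pixels"].astype(int)
    m=((p[...,0]-np.maximum(p[...,1],p[...,2]))>60).astype(np.uint8)
    n,l,st,ce=cv2.connectedComponentsWithStats(m)
    k=l[c[1]-3:c[1]+4,c[0]-6:c[0]+7]; k=np.bincount(k[k>0]).argmax()
    mm=(l==k).astype(np.uint8); h=cv2.convexHull(np.argwhere(mm)[:,::-1].astype(np.int32)).reshape(-1,2)
    f=np.zeros_like(mm); cv2.fillConvexPoly(f,h,1); out.append((s,f)); print(st[k],ce[k],f.sum())
def feat(pts,up=8):
    h=cv2.convexHull(pts.astype(np.float32)); M=cv2.moments(h); return np.array([M["m10"]/M["m00"],M["m01"]/M["m00"]])
def mom(f):
    M=cv2.moments(f,True); return np.array([M["m10"]/M["m00"],M["m01"]/M["m00"]])
r=least_squares(lambda q: np.concatenate([feat(proj(s,octa(*q,0)))-mom(f) for s,f in out]),[.5,-.2,.13],diff_step=1e-4)
print("cap under",r.x,r.fun)
# bar
for s,f in out:
    p=s["pixels"].astype(int); b=(p[...,1]>140)&(f>0); yx=np.argwhere(b); 
    if len(yx)<4: print("few");continue
    d=onz
    P=np.array([onz(s,q[::-1],r.x[2]+.038) for q in yx]); w=p[...,1][b].astype(float)
    C=np.cov(P.T,aweights=w); e,v=np.linalg.eigh(C); print("bar",len(P),np.average(P,axis=0,weights=w),np.degrees(np.arctan2(v[1,1],v[0,1]))%180,e)
# tray corners
cs=[]
for n,s in (("side",S),("top",T)):
    m=silhouettes(n,"tray")[0]["mask"].astype(np.uint8)
    c=max(cv2.findContours(m,0,1)[0],key=cv2.contourArea); c=cv2.approxPolyDP(cv2.convexHull(c),8,True).reshape(-1,2); print(n,c.tolist())
    c=c.astype(float); g=np.array([onz(s,q,.009) for q in c]); print(g.round(4).tolist(),g.mean(0))
for nm,qs,qt in (("fa",(354,275),(316,269)),("fb",(260,260),(311,195)),("capA",(400,220),(391,294)),("capB",(336,241),(350,246))): print(nm,tri([S,T],[qs,qt]))
for n,s in (("side",S),("top",T)):
    for l in("basket","cards"):
        m=silhouettes(n,l)[0]["mask"].astype(np.uint8);c=cv2.boundingRect(m);print(n,l,c)
E
```

```text
[341 154  20  23 374] [349.86898396 164.85294118] 409
[396 235  18  17 193] [404.37823834 243.45595855] 249
cap under [ 0.52368972 -0.25864361  0.12726002] [-0.40712652 -0.02986764  0.0812611   0.4428268 ]
bar 25 [ 0.52158669 -0.25871371] 147.55599378227555 [2.52462391e-05 1.48283257e-04]
bar 40 [ 0.52423752 -0.25699023] 143.74710783482413 [8.73775148e-06 1.33843346e-04]
side [[246, 299], [315, 322], [281, 388], [205, 359]]
[[0.6672, 0.1247], [0.501, 0.1455], [0.52, 0.3152], [0.6874, 0.2943]] [0.59391291 0.21991375]
top [[221, 192], [273, 200], [265, 252], [213, 244]]
[[0.6903, 0.2854], [0.6658, 0.1232], [0.5041, 0.1463], [0.5281, 0.3073]] [0.59709563 0.21553832]
fa (array([ 0.45135752, -0.01144842,  0.01008527]), np.float64(0.34039391066147573))
fb (array([0.67964104, 0.00472955, 0.01422747]), np.float64(0.5194167416271966))
capA (array([ 0.37691872, -0.24268437,  0.00824818]), np.float64(0.24119199458596086))
capB (array([ 0.52193638, -0.11652952,  0.00827931]), np.float64(0.6070908124167147))Traceback (most recent call last):
  File "<stdin>", line 35, in <module>
IndexError: list index out of range
```

View pics/crop.png

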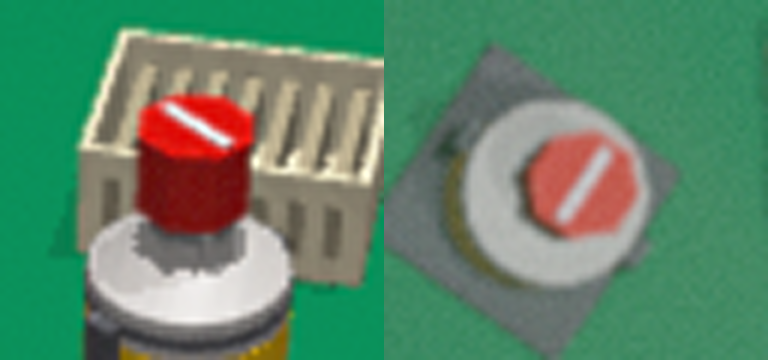

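Run:
```python
import bench; print([ (k,getattr(bench,k)) for k in dir(bench) if not k.startswith('_') and isinstance(getattr(bench,k),(int,float,str))])
```

```text
[('tcp_to_grasp', 0.0188)]
```

Emit:
{"name": "play_rows", "arguments": {"rows": [[9.4,[4,-10,4],[0,0,-0.2]],[9.4,[4,-10,4],[0,0,-0.2]],[9.4,[10,-25.5,5],[0,0,-0.6]],[9.4,[10,-25.5,5],[0,0,-0.6]],[9.4,[10,-25.5,5],[0,0,-0.6]],[9.4,[10,-25.5,5],[0,0,-0.6]],[9.4,[10,-25.5,5],[0,0,-0.6]],[9.4,[10,-25.5,5],[0,0,-0.6]]]}}

```text
time: 1.62
tool_pos: [0.317, 0.2473, 0.2569]
ee_rot: [3.139, 0.003, 2.133]
wrist_force: [0.1, 0.3, -0.1]
width: 0.0941
```

Emit:
{"name": "play_rows", "arguments": {"rows": [[9.4,[10,-25.5,0],[0,0,-0.6]],[9.4,[10,-25.5,0],[0,0,-0.6]],[9.4,[10,-25.5,0],[0,0,-0.6]],[9.4,[10,-25.5,0],[0,0,-0.6]],[9.4,[10,-25.5,0],[0,0,-0.6]],[9.4,[10,-25.5,0],[0,0,-0.6]],[9.4,[10,-25.5,0],[0,0,-0.6]],[9.4,[10,-25.5,0],[0,0,-0.6]]]}}

```text
time: 2.28
tool_pos: [0.4163, -0.007, 0.2547]
ee_rot: [-3.141, 0.001, 1.534]
wrist_force: [0.0, -0.6, -0.2]
width: 0.094
```

Emit:
{"name": "play_rows", "arguments": {"rows": [[9.4,[10.9,-25.4,0],[0,0,-0.58]],[9.4,[10.9,-25.4,0],[0,0,-0.58]],[9.4,[10.9,-25.4,0],[0,0,-0.58]],[9.4,[10.9,-25.4,0],[0,0,-0.58]],[9.4,[10.9,-25.4,0],[0,0,-0.58]],[9.4,[10.9,-25.4,0],[0,0,-0.58]],[9.4,[10.9,-25.4,0],[0,0,-0.58]],[9.4,[10.9,-25.4,0],[0,0,-0.58]]]}}

```text
time: 2.95
tool_pos: [0.5255, -0.2607, 0.253]
ee_rot: [-3.139, 0.001, 0.957]
wrist_force: [-0.6, 0.0, 0.0]
width: 0.0942
```

Emit:
{"name": "play_rows", "arguments": {"rows": [[9.4,[-0.2,0.2,-3],[0,0,0]],[9.4,[-0.2,0.2,-6],[0,0,0]],[9.4,[-0.2,0.2,-7],[0,0,0]],[9.4,[-0.2,0.2,-7],[0,0,0]],[9.4,[-0.2,0.2,-7],[0,0,0]]]}}

```text
time: 3.37
tool_pos: [0.5223, -0.2544, 0.1858]
ee_rot: [-3.141, -0.0, 0.961]
wrist_force: [0.2, 0.2, 0.4]
width: 0.0938
```

Run:
```python
from h import *
S=cam("side");T=cam("top"); o=get_obs(); print(o["tool_pos"],o["ee_rot"])
crop=[]
for s,c in ((S,(350,150)),(T,(404,243))):
    im=s["pixels"][:,:,::-1].copy()
    z=cv2.resize(im[c[1]-50:c[1]+50,c[0]-50:c[0]+50],(400,400),interpolation=cv2.INTER_CUBIC)
    q=(proj(s,o["tool_pos"])[0]-[c[0]-50,c[1]-50])*4; print(q)
    cv2.circle(z,tuple(int(v) for v in q),3,(255,255,0),-1); crop.append(z)
cv2.imwrite("pics/near.png",np.hstack(crop))
```

```text
[ 0.52319993 -0.25553137  0.18798374] [ 3.13773081e+00 -4.04788610e-04  9.60732177e-01]
[201.46332118 204.66727953]
[208.86486634 200.45322032]
```

View pics/near.png

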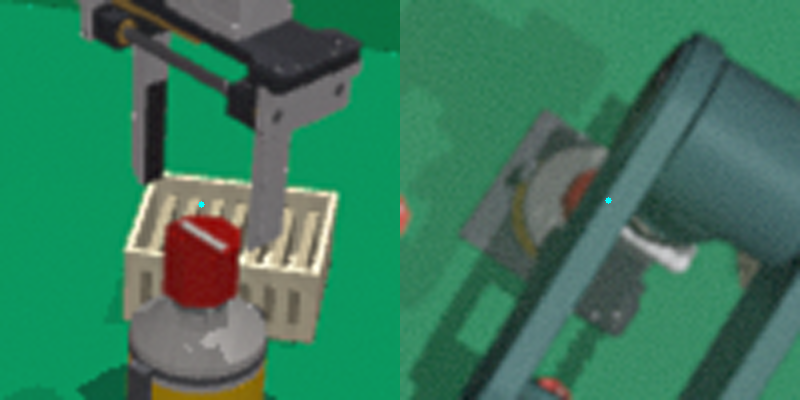

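Emit:
{"name": "play_rows", "arguments": {"rows": [[9.4,[0.1,-0.2,-1],[0,0,0]],[9.4,[0.1,-0.2,-3.5],[0,0,0]],[9.4,[0.1,-0.2,-5.3],[0,0,0]],[9.4,[0.1,-0.2,-5.3],[0,0,0]],[9.4,[0.1,-0.2,-5.3],[0,0,0]],[9.4,[0.1,-0.2,-5.3],[0,0,0]]]}}

```text
time: 3.97
tool_pos: [0.5239, -0.2583, 0.1341]
ee_rot: [3.139, -0.0, 0.96]
wrist_force: [0.1, 0.1, -0.5]
width: 0.0941
```

Emit:
{"name": "play_rows", "arguments": {"rows": [[4.0,[0,0,0],[0,0,0]],[4.0,[0,0,0],[0,0,0]],[4.0,[0,0,0],[0,0,0]],[4.0,[0,0,0],[0,0,0]],[4.0,[0,0,0],[0,0,0]],[4.0,[0,0,0],[0,0,0]],[4.0,[0,0,0],[0,0,0]],[4.0,[0,0,0],[0,0,0]]]}}

```text
time: 4.63
tool_pos: [0.5227, -0.2574, 0.1324]
ee_rot: [-3.14, -0.0, 0.96]
wrist_force: [-1.3, 0.9, 0.1]
width: 0.0479
```

Emit:
{"name": "play_rows", "arguments": {"rows": [[4.0,[0,0,-0.1],[0,0,0]],[4.0,[0,0,-0.2],[0,0,0]],[4.0,[0,0,-0.3],[0,0,0]],[4.0,[0,0,-0.3],[0,0,0]],[4.0,[0,0,-0.3],[0,0,0]]]}}

```text
time: 5.05
tool_pos: [0.523, -0.2576, 0.1297]
ee_rot: [-3.141, -0.0, 0.96]
wrist_force: [-2.4, 2.3, 4.4]
width: 0.0477
```

```bash
python3 -c "
from bench import *
o=get_obs();print(o['tool_pos'],o['wrist_force'],o['wrist_torque'])"
```

```text
[ 0.52295555 -0.25758223  0.12974632] [-2.41397678  2.28098088  4.38883865] [0.33064196 0.57856447 0.03868112]
```

Emit:
{"name": "play_rows", "arguments": {"rows": [[4.0,[-0.03,0.03,-0.1],[0,0,0]],[4.0,[-0.03,0.03,-0.1],[0,0,0]],[4.0,[-0.03,0.03,-0.1],[0,0,0]]]}}

```text
time: 5.3
tool_pos: [0.523, -0.2576, 0.1287]
ee_rot: [3.141, -0.0, 0.96]
wrist_force: [-1.7, 1.5, 4.7]
width: 0.0478
```

Emit:
{"name": "play_rows", "arguments": {"rows": [[4.0,[0,0,-0.1],[0,0,0]],[4.0,[0,0,-0.1],[0,0,0]],[4.0,[0,0,-0.1],[0,0,0]]]}}

```text
time: 5.55
tool_pos: [0.523, -0.2576, 0.1276]
ee_rot: [3.141, -0.0, 0.96]
wrist_force: [-1.1, 1.2, 4.0]
width: 0.0477
```

Emit:
{"name": "play_rows", "arguments": {"rows": [[4.0,[0,0,-0.1],[0,0,0]],[4.0,[0,0,-0.1],[0,0,0]],[4.0,[0,0,-0.1],[0,0,0]]]}}

```text
time: 5.8
tool_pos: [0.523, -0.2576, 0.1266]
ee_rot: [3.141, 0.0, 0.96]
wrist_force: [-2.1, 1.1, 5.5]
width: 0.0477
```

Emit:
{"name": "play_rows", "arguments": {"rows": [[4.0,[-0.02,0.02,-0.1],[0,0,0]],[4.0,[-0.02,0.02,-0.1],[0,0,0]],[4.0,[-0.02,0.02,-0.1],[0,0,0]]]}}

```text
time: 6.05
tool_pos: [0.523, -0.2576, 0.1258]
ee_rot: [3.14, 0.0, 0.96]
wrist_force: [-1.8, 0.6, 4.6]
width: 0.0475
```

Emit:
{"name": "play_rows", "arguments": {"rows": [[4.0,[0,0,-0.1],[0,0,0]],[4.0,[0,0,-0.1],[0,0,0]],[4.0,[0,0,-0.1],[0,0,0]]]}}

```text
time: 6.3
tool_pos: [0.523, -0.2576, 0.1249]
ee_rot: [3.14, 0.0, 0.96]
wrist_force: [-0.8, 0.7, 5.8]
width: 0.0478
```

Emit:
{"name": "play_rows", "arguments": {"rows": [[4.0,[0,0,-0.1],[0,0,0]],[4.0,[0,0,-0.1],[0,0,0]],[4.0,[0,0,-0.1],[0,0,0]]]}}

```text
time: 6.55
tool_pos: [0.523, -0.2576, 0.1244]
ee_rot: [3.14, 0.0, 0.96]
wrist_force: [-3.2, 0.9, 7.2]
width: 0.0483
```

Emit:
{"name": "play_rows", "arguments": {"rows": [[4.0,[0,0,-0.1],[0,0,0]],[4.0,[0,0,-0.1],[0,0,0]],[4.0,[0,0,-0.1],[0,0,0]]]}}

```text
time: 6.8
tool_pos: [0.523, -0.2577, 0.1243]
ee_rot: [3.139, 0.0, 0.96]
wrist_force: [-3.2, 2.0, 9.6]
width: 0.048
```

Emit:
{"name": "play_rows", "arguments": {"rows": [[4.0,[-0.05,0.02,-0.1],[0,0,0]],[4.0,[-0.05,0.02,-0.2],[0,0,0]],[4.0,[-0.05,0.02,-0.2],[0,0,0]],[4.0,[-0.05,0.02,-0.2],[0,0,0]]]}}

```text
time: 7.13
tool_pos: [0.5231, -0.2577, 0.1242]
ee_rot: [3.137, -0.0, 0.96]
wrist_force: [-4.2, 1.9, 15.0]
width: 0.0477
```

Emit:
{"name": "play_rows", "arguments": {"rows": [[4.0,[0,0,0],[0,0,0.05]],[4.0,[0,0,0],[0,0,0.1]],[4.0,[0,0,0],[0,0,0.15]],[4.0,[0,0,0],[0,0,0.15]]]}}

```text
time: 7.47
tool_pos: [0.5237, -0.2574, 0.1243]
ee_rot: [3.136, -0.001, 1.112]
wrist_force: [-2.7, 3.1, 14.9]
width: 0.0482
```

```bash
python3 -c "
from bench import *
o=get_obs();print(o['tool_pos'],o['wrist_force'],o['wrist_torque'],o['ee_rot'])"
```

```text
[ 0.52366536 -0.25735549  0.12425531] [-2.65754839  3.10070101 14.90144712] [0.62638488 0.72144472 0.04046347] [ 3.13600330e+00 -5.92156792e-04  1.11169383e+00]
```

Emit:
{"name": "play_rows", "arguments": {"rows": [[4.0,[0,0,0],[0,0,0.07]],[4.0,[0,0,0],[0,0,0.14]],[4.0,[0,0,0],[0,0,0.21]],[4.0,[0,0,0],[0,0,0.28]],[4.0,[0,0,0],[0,0,0.35]],[4.0,[0,0,0],[0,0,0.35]]]}}

```text
time: 7.97
tool_pos: [0.524, -0.2575, 0.1243]
ee_rot: [3.135, 0.002, 1.463]
wrist_force: [-0.7, 2.4, 14.9]
width: 0.048
```

Emit:
{"name": "play_rows", "arguments": {"rows": [[4.0,[0,0,0],[0,0,0.07]],[4.0,[0,0,0],[0,0,0.14]],[4.0,[0,0,0],[0,0,0.21]],[4.0,[0,0,0],[0,0,0.28]],[4.0,[0,0,0],[0,0,0.35]],[4.0,[0,0,0],[0,0,0.42]],[4.0,[0,0,0],[0,0,0.45]],[4.0,[0,0,0],[0,0,0.45]]]}}

```text
time: 8.63
tool_pos: [0.5245, -0.2577, 0.1243]
ee_rot: [3.136, 0.005, 1.911]
wrist_force: [-0.1, 2.5, 13.4]
width: 0.0479
```

Run:
```python
from h import *
S=cam("side"); o=get_obs(); print(o["wrist_force"],o["wrist_torque"],o["joint_positions"])
cv2.imwrite("pics/turn.png",cv2.resize(S["pixels"][110:210,300:400,::-1],(400,400),interpolation=cv2.INTER_CUBIC))
```

```text
[-1.07226029  2.87530976 13.98468524] [ 0.4012716   0.28330963 -0.01048151] [-5.54585968e-01  1.86318450e-01  1.42119077e+00  1.27592993e-03
  1.52650267e+00 -8.94169203e-01]
```

View pics/turn.png

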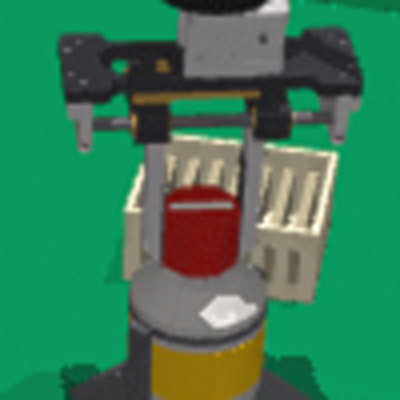

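The bar has turned with the fingers and now runs level at crop (200,205). I'll keep turning to about 100 degrees.

Emit:
{"name": "play_rows", "arguments": {"rows": [[4.0,[0,0,0],[0,0,0.07]],[4.0,[0,0,0],[0,0,0.14]],[4.0,[0,0,0],[0,0,0.21]],[4.0,[0,0,0],[0,0,0.28]],[4.0,[0,0,0],[0,0,0.35]],[4.0,[0,0,0],[0,0,0.42]],[4.0,[0,0,0],[0,0,0.45]],[4.0,[0,0,0],[0,0,0.45]]]}}

```text
time: 9.35
tool_pos: [0.5247, -0.2577, 0.1243]
ee_rot: [3.138, 0.007, 2.361]
wrist_force: [0.4, 2.1, 12.8]
width: 0.0477
```

Emit:
{"name": "play_rows", "arguments": {"rows": [[4.0,[0,0,0],[0,0,0.07]],[4.0,[0,0,0],[0,0,0.14]],[4.0,[0,0,0],[0,0,0.21]],[4.0,[0,0,0],[0,0,0.28]],[4.0,[0,0,0],[0,0,0.35]],[4.0,[0,0,0],[0,0,0.35]],[4.0,[0,0,0],[0,0,0.35]]]}}

```text
time: 9.93
tool_pos: [0.5249, -0.2576, 0.1242]
ee_rot: [3.141, 0.008, 2.711]
wrist_force: [-0.0, 2.8, 13.3]
width: 0.0479
```

Emit:
{"name": "play_rows", "arguments": {"rows": [[4.0,[0,0,0.3],[0,0,0]],[4.0,[0,0,0.6],[0,0,0]],[4.0,[0,0,1.0],[0,0,0]],[4.0,[0,0,1.4],[0,0,0]],[4.0,[0,0,1.4],[0,0,0]],[4.0,[0,0,1.4],[0,0,0]]]}}

```text
time: 10.43
tool_pos: [0.5231, -0.2574, 0.135]
ee_rot: [3.141, 0.003, 2.71]
wrist_force: [4.5, 0.4, 5.4]
width: 0.0481
```

Emit:
{"name": "play_rows", "arguments": {"rows": [[4.0,[0.1,0,0.3],[0,0,0]],[4.0,[0.1,0,0.6],[0,0,0]],[4.0,[0.1,0,1.0],[0,0,0]],[4.0,[0.1,0,1.4],[0,0,0]],[4.0,[0.1,0,1.4],[0,0,0]]]}}

```text
time: 10.85
tool_pos: [0.5221, -0.2568, 0.1483]
ee_rot: [-3.141, -0.003, 2.71]
wrist_force: [0.5, 0.1, 0.2]
width: 0.0478
```

Emit:
{"name": "play_rows", "arguments": {"rows": [[4.0,[0,0,1],[0,0,0]],[4.0,[0,0,2],[0,0,0]],[4.0,[0,0,3],[0,0,0]],[4.0,[0,0,4],[0,0,0]],[4.0,[0,0,6],[0,0,0]],[4.0,[0,0,8],[0,0,0]],[4.0,[0,0,10],[0,0,0]],[4.0,[0,0,10],[0,0,0]]]}}

```text
time: 11.52
tool_pos: [0.5246, -0.2582, 0.2551]
ee_rot: [-3.14, 0.01, 2.71]
wrist_force: [0.6, 0.2, 0.3]
width: 0.0479
```

Run:
```python
from h import *
S=cam("side"); T=cam("top");o=get_obs(); print(o["tool_pos"],o["wrist_force"],o["wrist_torque"],o["joint_positions"],o["width"])
cv2.imwrite("pics/lift.png",cv2.resize(S["pixels"][60:220,270:430,::-1],(480,480),interpolation=cv2.INTER_CUBIC))
# tray centre from mask moments + minAreaRect, fit square in both views
def poly(s,q): 
    c,sn=np.cos(q[2]),np.sin(q[2]); return proj(s,[[q[0]+c*a-sn*b,q[1]+sn*a+c*b,.009] for a,b in ((.085,.085),(-.085,.085),(-.085,-.085),(.085,-.085))])
for n,s in (("side",S),("top",T)):
    d=silhouettes(n,"tray")
    if not d: print(n,"none"); continue
    m=d[0]["mask"]
    def f(q):
        k=np.zeros(m.shape,np.uint8); cv2.fillConvexPoly(k,np.round(poly(s,q)*16).astype(np.int32),1,shift=4); return (k.astype(bool)^m).sum()
    r=minimize(f,[.595,.217,-.13],method="Nelder-Mead",options=dict(initial_simplex=[[.595,.217,-.13],[.61,.217,-.13],[.595,.23,-.13],[.595,.217,-.05]])); print(n,r.x,r.fun,m.sum())
```

```text
[ 0.52342172 -0.25742664  0.24999746] [ 0.24541228 -0.45574162 -0.61880081] [-0.02020447  0.04679264 -0.00299762] [-5.54184965e-01  1.55920668e-01  1.20727396e+00 -1.35743739e-04
  1.77553793e+00 -1.69310150e+00] 0.047723508415619675
side [ 0.59424805  0.22073404 -0.12789771] 86.0 5733
top [ 0.5988386   0.21587095 -0.0983672 ] 195.0 2909
```

View pics/lift.png

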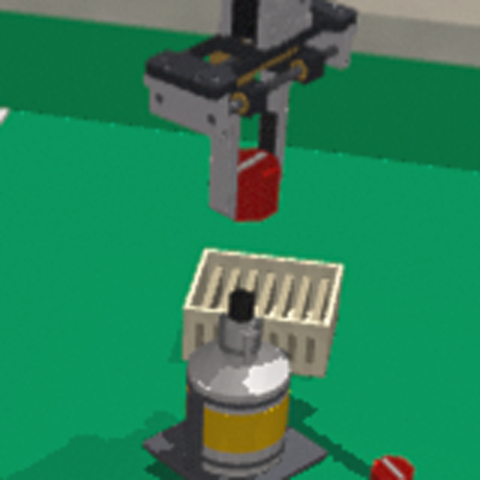

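The picture shows the cap in the fingers at crop (257,190), clear of the bare neck at (242,305). Next I'll carry it to the tray centre at (0.596, 0.218).

Emit:
{"name": "play_rows", "arguments": {"rows": [[4.0,[0.2,1,0],[0,0,0]],[4.0,[0.5,3,0],[0,0,0]],[4.0,[1,6,0],[0,0,0]],[4.0,[1.5,9.5,0],[0,0,0]],[4.0,[2,13,0],[0,0,0]],[4.0,[2.5,16.5,0],[0,0,0]],[4.0,[3,20,0],[0,0,0]],[4.0,[3.6,23.5,0],[0,0,0]]]}}

```text
time: 12.38
tool_pos: [0.5582, -0.0196, 0.2471]
ee_rot: [-3.141, -0.003, 2.71]
wrist_force: [0.7, 0.6, -0.5]
width: 0.0479
```

Emit:
{"name": "play_rows", "arguments": {"rows": [[4.0,[0.6,3.5,0],[0,0,0]],[4.0,[1,7,0],[0,0,0]],[4.0,[1.6,10.5,0],[0,0,0]],[4.0,[2.2,14,0],[0,0,0]],[4.0,[2.8,18,0],[0,0,0]],[4.0,[3.3,21.5,0],[0,0,0]],[4.0,[3.6,23.5,0],[0,0,0]],[4.0,[3.7,24,0],[0,0,0]]]}}

```text
time: 13.05
tool_pos: [0.5947, 0.2223, 0.2461]
ee_rot: [-3.141, -0.004, 2.715]
wrist_force: [-0.6, -1.2, 0.0]
width: 0.0478
```

Emit:
{"name": "play_rows", "arguments": {"rows": [[4.0,[0,0,-2],[0,0,0]],[4.0,[0,0,-5],[0,0,0]],[4.0,[0,0,-8],[0,0,0]],[4.0,[0,0,-11],[0,0,0]],[4.0,[0,0,-14],[0,0,0]],[4.0,[0,0,-17],[0,0,0]],[4.0,[0,0,-18],[0,0,0]],[4.0,[0,0,-18],[0,0,0]]]}}

```text
time: 13.72
tool_pos: [0.5928, 0.2164, 0.0637]
ee_rot: [-3.135, -0.007, 2.709]
wrist_force: [-0.2, -0.6, -1.7]
width: 0.048
```

Run:
```python
from h import *
S=cam("side"); T=cam("top");o=get_obs(); print(o["tool_pos"],o["ee_rot"],o["wrist_force"],o["width"])
cv2.imwrite("pics/place.png",np.hstack([cv2.resize(S["pixels"][260:400,180:340,::-1],(480,420)),cv2.resize(T["pixels"][180:270,190:294,::-1],(320,277))[:, :] if 0 else cv2.resize(T["pixels"][170:310,190:290,::-1],(300,420))]))
```

```text
[0.5964047  0.21760758 0.06928822] [3.14129776e+00 4.88305486e-04 2.70928952e+00] [-0.34400371 -0.06834698 -0.19774937] 0.04846300986429713
```

View pics/place.png

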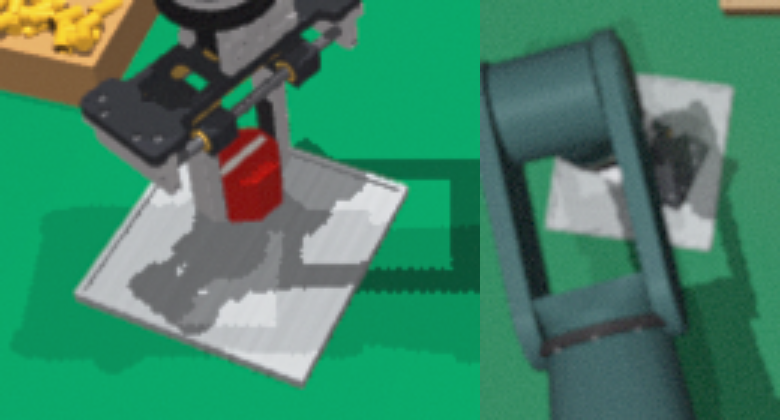

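The cap hangs upright over the tray's middle at crop (250,175), so I'll lower it and watch the force.

Emit:
{"name": "play_rows", "arguments": {"rows": [[4.0,[0,0,-1.5],[0,0,0]],[4.0,[0,0,-3],[0,0,0]],[4.0,[0,0,-4],[0,0,0]],[4.0,[0,0,-4.7],[0,0,0]],[4.0,[0,0,-4.8],[0,0,0]],[4.0,[0,0,-4.8],[0,0,0]],[4.0,[0,0,-4.8],[0,0,0]],[4.0,[0,0,-4.8],[0,0,0]]]}}

```text
time: 14.48
tool_pos: [0.5969, 0.2182, 0.0218]
ee_rot: [3.14, 0.002, 2.71]
wrist_force: [-0.5, 0.7, -1.4]
width: 0.0479
```

Emit:
{"name": "play_rows", "arguments": {"rows": [[4.0,[0,0,-0.1],[0,0,0]],[4.0,[0,0,-0.2],[0,0,0]],[4.0,[0,0,-0.3],[0,0,0]],[4.0,[0,0,-0.4],[0,0,0]],[4.0,[0,0,-0.5],[0,0,0]],[4.0,[0,0,-0.5],[0,0,0]]]}}

```text
time: 14.98
tool_pos: [0.5959, 0.2178, 0.0151]
ee_rot: [-3.141, -0.001, 2.71]
wrist_force: [0.2, 0.0, -1.4]
width: 0.0477
```

Emit:
{"name": "play_rows", "arguments": {"rows": [[4.0,[0,0,-0.1],[0,0,0]],[4.0,[0,0,-0.2],[0,0,0]],[4.0,[0,0,-0.3],[0,0,0]],[4.0,[0,0,-0.4],[0,0,0]],[4.0,[0,0,-0.5],[0,0,0]],[4.0,[0,0,-0.5],[0,0,0]]]}}

```text
time: 15.48
tool_pos: [0.5959, 0.2179, 0.0102]
ee_rot: [-3.141, -0.0, 2.71]
wrist_force: [0.5, 0.2, -0.4]
width: 0.0479
```

Emit:
{"name": "play_rows", "arguments": {"rows": [[4.0,[0,0,-0.1],[0,0,0]],[4.0,[0,0,-0.1],[0,0,0]],[4.0,[0,0,-0.1],[0,0,0]]]}}

```text
time: 15.73
tool_pos: [0.5961, 0.2179, 0.0095]
ee_rot: [3.142, -0.0, 2.71]
wrist_force: [-0.4, 0.8, -0.4]
width: 0.0477
```

Emit:
{"name": "play_rows", "arguments": {"rows": [[4.0,[0,0,-0.1],[0,0,0]],[4.0,[0,0,-0.1],[0,0,0]],[4.0,[0,0,-0.1],[0,0,0]]]}}

```text
time: 15.98
tool_pos: [0.596, 0.2179, 0.0084]
ee_rot: [-3.142, -0.0, 2.71]
wrist_force: [-0.5, 0.8, -0.8]
width: 0.0478
```

Emit:
{"name": "play_rows", "arguments": {"rows": [[4.0,[0,0,-0.1],[0,0,0]],[4.0,[0,0,-0.1],[0,0,0]],[4.0,[0,0,-0.1],[0,0,0]]]}}

```text
time: 16.23
tool_pos: [0.5961, 0.2179, 0.0075]
ee_rot: [3.141, 0.0, 2.71]
wrist_force: [0.4, -0.7, -0.6]
width: 0.0481
```

Emit:
{"name": "play_rows", "arguments": {"rows": [[4.0,[0,0,-0.1],[0,0,0]],[4.0,[0,0,-0.1],[0,0,0]],[4.0,[0,0,-0.1],[0,0,0]]]}}

```text
time: 16.48
tool_pos: [0.5961, 0.2179, 0.0074]
ee_rot: [3.141, 0.0, 2.71]
wrist_force: [-2.7, -1.2, 5.4]
width: 0.0481
```

Emit:
{"name": "play_rows", "arguments": {"rows": [[4.0,[0,0,0.1],[0,0,0]],[4.0,[0,0,0.1],[0,0,0]],[5.5,[0,0,0.1],[0,0,0]],[7.5,[0,0,0.1],[0,0,0]],[7.5,[0,0,0.1],[0,0,0]],[7.5,[0,0,0.1],[0,0,0]],[7.5,[0,0,0.1],[0,0,0]]]}}

```text
time: 17.07
tool_pos: [0.5961, 0.2179, 0.0073]
ee_rot: [-3.142, -0.0, 2.71]
wrist_force: [-0.0, 0.0, -0.2]
width: 0.0744
```

Emit:
{"name": "play_rows", "arguments": {"rows": [[7.5,[0,0,0.5],[0,0,0]],[7.5,[0,0,1.5],[0,0,0]],[7.5,[0,0,4],[0,0,0]],[7.5,[0,0,8],[0,0,0]],[7.5,[0,0,12],[0,0,0]],[7.5,[0,0,16],[0,0,0]],[7.5,[0,0,18],[0,0,0]],[7.5,[0,0,18],[0,0,0]]]}}

```text
time: 17.73
tool_pos: [0.5993, 0.2188, 0.1971]
ee_rot: [3.132, 0.012, 2.71]
wrist_force: [0.3, 0.3, 0.7]
width: 0.0747
```

Emit:
{"name": "play_rows", "arguments": {"rows": [[7.5,[-4,-4,0],[0,0,0]],[7.5,[-7,-7,0],[0,0,0]],[7.5,[-10,-10,0],[0,0,0]],[7.5,[-14,-13,0],[0,0,0]],[7.5,[-17,-16,0],[0,0,0]],[7.5,[-19,-19,0],[0,0,0]],[7.5,[-20,-20,0],[0,0,0]],[7.5,[-20,-20,0],[0,0,0]]]}}

```text
time: 18.4
tool_pos: [0.3925, 0.015, 0.187]
ee_rot: [-3.139, -0.001, 2.705]
wrist_force: [0.4, 0.7, -0.0]
width: 0.0748
```

Run:
```python
from h import *
S=cam("side"); T=cam("top");o=get_obs(); print(o["tool_pos"],o["wrist_force"],o["width"])
cv2.imwrite("pics/done.png",np.hstack([cv2.resize(S["pixels"][150:410,170:430,::-1],(480,480)),cv2.resize(T["pixels"][180:280,190:290,::-1],(300,480))]))
for n in("side","top"): print(n,[(round(d["confidence"],2),d["point"]) for d in silhouettes(n,"cap")])
out=[]
for s,b in ((S,(205,300,110,90)),(T,(213,192,60,60))):
    p=s["pixels"].astype(int); m=((p[...,0]-np.maximum(p[...,1],p[...,2]))>60).astype(np.uint8)
    w=np.zeros_like(m); w[b[1]:b[1]+b[3],b[0]:b[0]+b[2]]=1; m*=w; h=cv2.convexHull(np.argwhere(m)[:,::-1].astype(np.int32)); f=np.zeros_like(m);cv2.fillConvexPoly(f,h,1)
    M=cv2.moments(f,True); out.append((s,np.array([M["m10"],M["m01"]])/M["m00"]))
def feat(pts):
    M=cv2.moments(cv2.convexHull(pts.astype(np.float32))); return np.array([M["m10"],M["m01"]])/M["m00"]
r=least_squares(lambda q: np.concatenate([feat(proj(s,octa(*q,0)))-c for s,c in out]),[.596,.218,.005],diff_step=1e-4); print(r.x,r.fun)
```

```text
[0.39560736 0.01749385 0.18732045] [-0.41215544 -0.48602907 -0.37601803] 0.07505178446042639
side [(0.93, [336.0, 261.7]), (0.53, [241.8, 337.0])]
top [(0.62, [218.9, 240.6]), (0.57, [296.0, 388.6]), (0.53, [245.0, 347.8])]
[0.59564991 0.21892076 0.00546146] [-0.19806035 -0.02093026  0.07862134  0.28731635]
```

View pics/done.png

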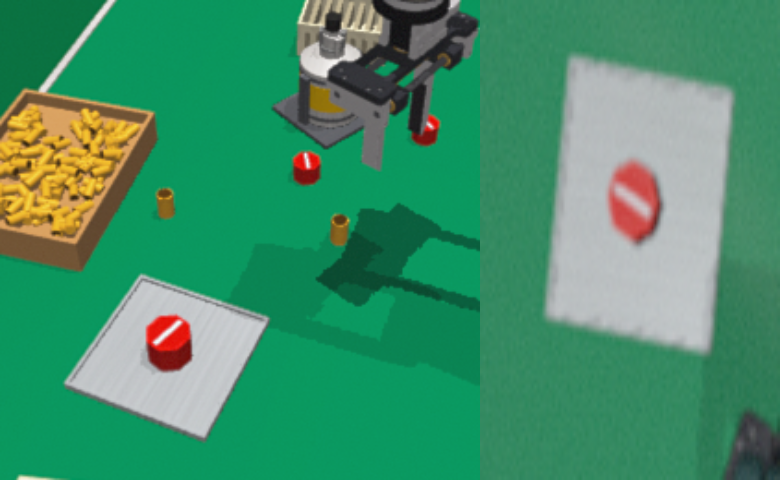

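The cap stands upright in the middle of the tray, at (170,342) in the left crop and (633,200) in the right. Both sleeves are still standing, and the arm is clear.

```bash
python3 -c "
from bench import *
print(close_job())"
```

```text
the job is handed in; nothing more can be done
None
```

The cap is off the can and standing top side up in the middle of the steel tray. I handed the job in at about 18 s; no verdict is reported.

- **Opening:** I gripped the cap across two flats and pressed it to the stop, which I met about 8 mm down. I kept 13–15 N on it while turning it 100° counter-clockwise. It stayed square in the fingers and showed little resistance to turning.
- **Placing:** I lifted it straight off, carried it to the tray and set it down with about 5 N. Then I opened the fingers and moved the arm away.
- **Last checks:** A fit from both cameras puts the cap at (0.596, 0.219), with its underside 5.5 mm above the bench. That is within about 4 mm of the tray's middle; my two single-camera estimates of the middle differ by about 6 mm.
- **Bystanders:** The gold sleeves still stand where they were in the picture. I did not re-measure the basket and cards; the arm did not go near them.
- **Disagreements:** The first camera fit put the locked cap about 3 mm lower than the text says. Sideways forces of up to 4–5 N showed during pressing and at the start of the lift, and I eased them with shifts of 0.3–1 mm. No check failed.

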